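# Hang the blue tape on the turning tape tree

## Task

Turn the green tape tree until its empty branch stands over the yellow pointer on the foot, facing the robot. Then put the roll of blue tape from the bench over that branch's prong, so that it lies flat on its seat, and let go.

Things in the scene. Friction and masses are not known exactly. Their poses are not given: they have to be found in the camera images.
- tape_roll: The only blue roll of tape, flat on the bench: ring of 108 mm outer diameter, 24 mm high, bore 76 mm (polygonal, at least 70 mm clear), wall 16 mm thick, 0.1 to 0.17 kg. Origin at the centre of its underside, z up along the ring's axis; its yaw does not matter. To be gripped across the wall, whose middle is 46 mm from the axis, one finger in the bore.
- tree_turn (a joint): Turn of the green tree about its upright post, rad, counterclockwise from above; 0 = empty branch over the pointer; starts at 1.2 to 5.0, turns either way, friction 0.15 N m, stays where left. Three branches 120 degrees apart, two of them with a red and a black roll fixed on (size as the blue one). Post's top 120 mm above the bench. Turn it by pinching the empty prong from above.
- free_prong (a point): Tip of the empty branch's upright steel prong, 140 mm above the bench and 100 mm from the post's axis; it goes round with the tree. Prong 15 mm in diameter, round tip, 50 mm tall, its lowest 10 mm flaring to 30 mm. It stands in the middle of a round green seat, 96 mm across, whose top is 90 mm above the bench.
- pointer (a point): Point on the yellow pointer bar, 6 mm above the bench, straight below where the prong must stand, 100 mm from the post's axis. The bar (18 mm wide, 6 mm thick) lies on the bench and runs from the fixed dark foot towards the robot, to 170 mm from the post's axis. The x axis here points along the bar to the post's axis, which is 100 mm away along +x; z up.
Things that resemble listed ones, but are neither listed nor needed, are in the scene too. Of the things shaped like the tape_roll, the blue one is meant.

How it is judged:
By the outcome, as a careful person would: the job done as asked, in the order asked, and still so for the second after the job is handed in, with the robot touching nothing.
It also fails if it takes over 64 s, if anything falls off the work surface, if the arm or the gripper's body presses on something with over 40 N, if the wrist force passes 120 N, or if a joint passes its speed limit or range.

## Robot

A 6-joint arm with a two-finger parallel gripper is mounted at the origin on the work surface; the furniture and walls round the work are solid. World frame = base frame: x ahead of the robot, y to its left, z up, the work surface at z = 0. Lengths are in m, angles in rad, forces in N, time in s.
With the tool pointing down it reaches from about 0.425 to 0.95 m from the base axis. Payload 3.5 kg.
Tool frame: the origin (TCP) lies midway between the tips of the shut fingers; the grasp point (between the pads) lies 19 mm behind it; z points along the fingers, y is the line along which they close (so a half turn about z gives the same grasp; the last joint's range is limited). The gripper opens to 85 mm and grips with 20 to 120 N. Pads are 22 mm wide; open, the fingers measure 114 mm over their backs; the gripper's body (76 mm by 85 mm) begins 54 mm behind the grasp point. The pads swing forward as they close: fully open they stand 13 mm farther back than shut.
Start: joints at [0.958, 0.286, 1.577, -0, 1.279, -0.15], TCP at [0.301, 0.604, 0.231] pointing down, gripper open.
Joint ranges: [-2.77, 2.77], [-0.9, 2.22], [0.21, 2.48], [-1.53, 4.67], [0.24, 2.81], [-2.84, 2.84]. Speed limits (rad/s): [2.79, 2.79, 3.14, 3.14, 3.14, 3.14].

## Interface

Orientations are given as a 3x3 rotation matrix whose columns are the frame's x, y, z axes.
In Python, from station import robot, cams gives the robot as it stands. The module is installed in compiled form; this text tells all that it offers.
- The arm moves only by the tool jog_arm, never from a script. Its argument "targets" is a list of rows, each an object of numbers: "dx", "dy", "dz": the shift along the world's x, y, z in cm; "rx", "ry", "rz": the turn, a rotation vector about the world's x, y, z in rad. In form: [{"dx": .., "dy": .., "dz": .., "rx": .., "ry": .., "rz": ..}, ...]. A call has 1 to 20 rows; each row is the pose to reach, as a shift and turn from the pose commanded when the call began; what a row does not reach only later rows make up. A row lasts 1/8 s, in which the tool goes at most 62.5 mm and 10.7 degrees, less where a joint would pass 70% of its speed; a pose out of reach is approached as far as the arm can. A call with a gripper value outside its range is refused whole. "grip" is the finger opening in cm, from 0 to 8.54, set as the call begins (left out, the last holds). The fingers move at their own pace and stop on an object; the grip force is fixed at half the most. Time passes only in rows, so rows that repeat a pose let the fingers close. It gives the time, the measured TCP pose, the force, the opening and the grip force at its end, in the units of the state.
- robot.get_state(): the state, without advancing time (a new reading comes with each control period).
- cams.grab_frame(name): name is "scene" or "top"; returns a dict with "pixels" (480x640x3 uint8, red, green, blue), "range_z" (480x640 float32, m along the optical axis (not along the pixel's ray), 0 where there is no reading), "fx", "fy", "cx", "cy" (pixels), "view" (4x4, takes a point from world to camera coordinates). Camera axes: x right, y down, z forward; pixel columns grow to the right and rows downward; lengths in m; the calibration is good to about 2 mm. A picture is of the moment at which its call begins.
- robot.close_job(): hands the job in; it is judged then, once.
The state is a dict: "t": time; "joint_positions": joint angles; "joint_vel": joint speeds; "effort": joint torques, N m; "tcp_pos": TCP position; "orientation": TCP orientation; "ft_force": force on the tool from outside, world axes, zero at the start; "moment": the same for the moment, N m; "finger_gap": opening from 0.0 (shut) to 1.0 (fully open); "gripper_force": force on a finger pad.
Only numpy, scipy, OpenCV 4.12 (cv2) and the standard library are available. Lean on these libraries where they do the work, as an engineer would, in place of code of your own. Each camera call takes 0.05 s, during which the arm holds its last target. There are 200 camera calls.

## Working session

There is one attempt and no reset: what is moved stays moved. The work goes in short steps, Python scripts to look and compute and a tool call to move; the robot and the scene stay as the last step left them, time stands still between calls to the robot, and variables do not carry over. Pictures are saved under pics/ and viewed, at most 10 in all, crops included, and the job is handed in when it is done.

Besides the shell and the picture viewer there is one more tool, called after "Request:" as name(argument=value, ...), one argument or row to a line, values as JSON. jog_arm: Moves the arm, as the interface text tells. Its arguments: {"type":"object","properties":{"targets":{"type":"array","items":{"type":"object","properties":{"dx":{"type":"number"},"dy":{"type":"number"},"dz":{"type":"number"},"rx":{"type":"number"},"ry":{"type":"number"},"rz":{"type":"number"}}}},"grip":{"type":"number"}},"required":["targets"]}

```bash
mkdir -p pics; cat > h.py <<'E'
from station import robot, cams
import numpy as np, cv2
def grab(n):
    f=cams.grab_frame(n); z=f["range_z"]; v,u=np.mgrid[:480,:640]
    P=np.stack([(u-f["cx"])/f["fx"]*z,(v-f["cy"])/f["fy"]*z,z],-1)
    V=np.array(f["view"]); W=(P-V[:3,3])@V[:3,:3]; W[z==0]=np.nan
    f["W"]=W; f["hsv"]=cv2.cvtColor(f["pixels"],cv2.COLOR_RGB2HSV); return f
def save(f,n): cv2.imwrite("pics/"+n,f["pixels"][...,::-1])
E
python3 - <<'E'
from h import *
for n in("top","scene"): 
    f=grab(n); save(f,n+"0.png"); V=np.array(f["view"]); print(n,-V[:3,:3].T@V[:3,3],V[:3,:3].round(2).tolist())
s=robot.get_state(); print(s["t"],s["tcp_pos"],s["orientation"],s["finger_gap"])
E
```

```text
top [ 0.36904667 -0.02909678  1.22648203] [[-0.03, -1.0, 0.02], [-0.99, 0.02, -0.12], [0.12, -0.02, -0.99]]
scene [ 0.99947418 -0.26680922  1.1058387 ] [[0.43, 0.9, -0.01], [0.79, -0.38, -0.49], [-0.44, 0.2, -0.87]]
0.1 [0.30097778 0.60351294 0.23007032] [[-8.94799721e-01  4.46466009e-01 -1.24968011e-03]
 [ 4.46467631e-01  8.94798072e-01 -1.75047809e-03]
 [ 3.36682383e-04 -2.12426902e-03 -9.99997687e-01]] 0.9983437268297564
```

View pics/top0.png

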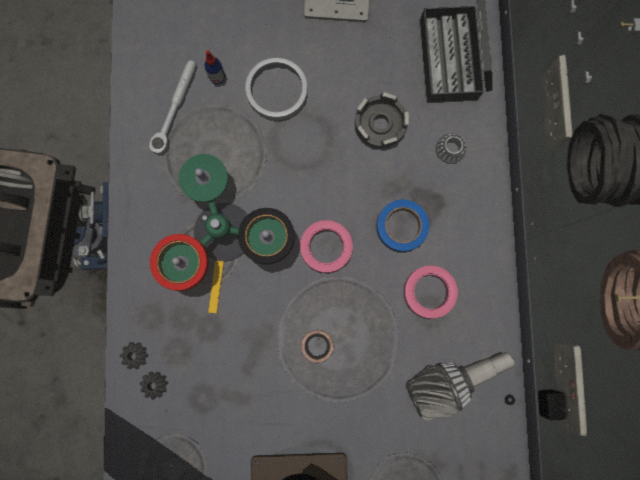

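View pics/scene0.png

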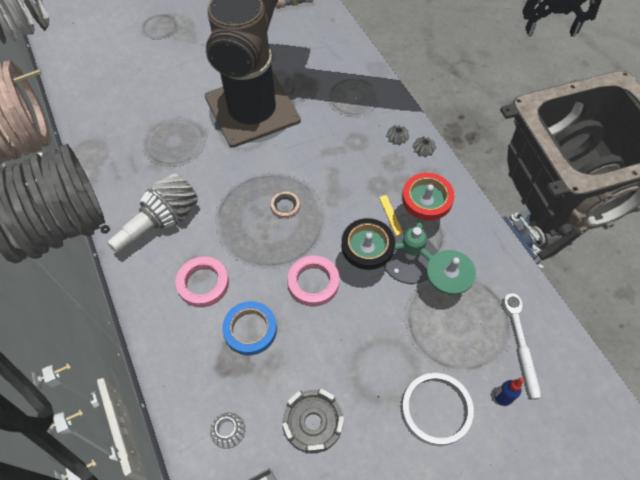

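The top view shows the blue roll at (403,225), and lookalikes: pink rolls at (326,246) and (431,292), white ring at (276,88), copper ring at (317,347), red roll at (180,262) and black roll at (267,236) on the tree. The blue bottle is at (213,68). I choose the blue roll. The empty prong is at (203,175), the post at (217,223) and the yellow pointer at (216,287).

```bash
python3 - <<'E'
from h import *
from scipy.optimize import least_squares
def circ(p):
    r=least_squares(lambda q:np.hypot(p[:,0]-q[0],p[:,1]-q[1])-q[2],[*p.mean(0)[:2],.04],loss="soft_l1",f_scale=.003).x; return r.round(4)
for n,c,roi in(("top",(403,225),None),("scene",(250,327),None)):
    f=grab(n);W=f["W"];h,s,v=[f["hsv"][...,i].astype(int) for i in range(3)]
    x,y,z=W[...,0],W[...,1],W[...,2]
    vv,uu=np.mgrid[:480,:640]; near=np.hypot(uu-c[0],vv-c[1])<45
    m=(h>95)&(h<125)&(s>120)&near&(z>.02)&(z<.028); p=W[m]
    ctr=cv2.minEnclosingCircle(p[:,:2].astype(np.float32)); print(n,"blue",m.sum(),ctr,np.median(p[:,2]))
    m=(h>20)&(h<32)&(s>140)&(v>100)&(z<.02); p=W[m]; rect=cv2.minAreaRect((p[:,:2]*1000).astype(np.float32)); print("yellow",m.sum(),np.median(p,0),rect)
    g=(h>60)&(h<90)&(s>80)
    m=g&(z>.082)&(z<.095); k,l,st,ce=cv2.connectedComponentsWithStats(m.astype(np.uint8))
    for i in range(1,k):
        if st[i,4]>60:
            p=W[l==i]; print("seat",st[i,4],ce[i],cv2.minEnclosingCircle(p[:,:2].astype(np.float32)),np.median(p[:,2]))
    m=(z>.12)&(z<.15)&(np.hypot(x-.45,y-.22)<.3); k,l,st,ce=cv2.connectedComponentsWithStats(m.astype(np.uint8))
    for i in range(1,k):
        if st[i,4]>4: p=W[l==i]; print("hi",st[i,4],ce[i],p.mean(0).round(4),p.max(0).round(4),p.min(0).round(4))
    m=g&(z>.105)&(z<.125);p=W[m]; print("post",m.sum(),p.mean(0) if len(p) else 0, p.max(0), p.min(0))
    if n=="top": cv2.imwrite("pics/crop1.png",cv2.resize(f["pixels"][100:330,130:460,::-1],None,fx=2.3,fy=2.3))
E
```

```text
top blue 875 ((0.5519868731498718, -0.22801373898983002), 0.05440458655357361) 0.023715318254446914
yellow 332 [0.42318586 0.16230209 0.00571137] ((435.0592041015625, 163.283935546875), (18.64003562927246, 107.8471908569336), 81.60519409179688)
seat 1523 [202.89494419 177.84044649] ((0.6453613638877869, 0.17328618466854095), 0.04796113073825836) 0.08941218071273999
seat 798 [266.3358396  235.66666667] ((0.5264675617218018, 0.05056285485625267), 0.036108747124671936) 0.08957542364448476
seat 768 [178.89713542 262.23307292] ((0.47909730672836304, 0.21954211592674255), 0.03603546693921089) 0.08970793602689206
hi 61 [199.36065574 172.3442623 ] [0.6436 0.172  0.135 ] [0.6518 0.18   0.1422] [0.6376 0.1656 0.1202]
hi 596 [ 56.10738255 230.68624161] [0.5388 0.437  0.1342] [0.6339 0.4526 0.1498] [0.4483 0.4194 0.1201]
hi 8 [ 27.5  204.25] [0.5872 0.4858 0.1457] [0.5912 0.4876 0.1478] [0.5843 0.4846 0.1432]
hi 13 [216.30769231 221.30769231] [0.5515 0.1426 0.1218] [0.5561 0.1471 0.124 ] [0.5466 0.1394 0.1203]
hi 5 [212.4 224.8] [0.545  0.1501 0.1214] [0.5467 0.1509 0.1228] [0.5429 0.1487 0.1203
[... 1212 characters left out ...]
5299683), 0.020550942048430443) 0.08977162824035853
seat 1323 [450.33106576 272.31821618] ((0.6485537886619568, 0.17380346357822418), 0.048173513263463974) 0.08950555486196922
hi 758 [539.23218997 174.61345646] [0.5502 0.4387 0.1346] [0.6574 0.4795 0.15  ] [0.4065 0.4199 0.12  ]
hi 61 [428.81967213 189.24590164] [0.4831 0.2143 0.1322] [0.489  0.2229 0.1421] [0.4737 0.2078 0.1201]
hi 59 [367.98305085 237.01694915] [0.5303 0.0484 0.1341] [0.536  0.0556 0.1426] [0.5217 0.0428 0.1229]
hi 71 [454.38028169 262.32394366] [0.6505 0.1716 0.1327] [0.6566 0.1817 0.1446] [0.6424 0.1657 0.1204]
post 8 [0.5521342  0.14046083 0.10577138] [0.56873704 0.14577213 0.10660877] [0.53738083 0.13462014 0.10504793]
```

View pics/crop1.png

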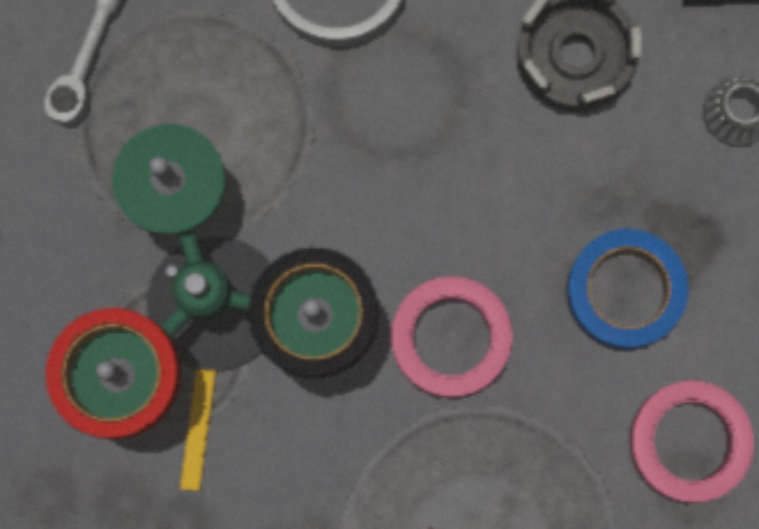

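Crop (628,288) confirms the blue roll: an intact ring on the bench. The empty prong is at crop (165,175).

```bash
python3 - <<'E'
from h import *
f=grab("scene");W=f["W"].reshape(-1,3)
b=(W[:,1]>.36)&(W[:,1]<.9)&(W[:,0]>.1)&(W[:,0]<1)&(W[:,2]>.03); p=W[b]
print(p.min(0),p.max(0),np.percentile(p[:,2],[50,90,99]))
E
```

```text
[0.25913605 0.37184066 0.0300531 ] [0.6981111  0.70817496 0.33929165] [0.17777986 0.22505147 0.33097265]
```

Request:
jog_arm(
  targets=[
    {"dz": 5},
    {"dz": 8},
    {"dz": 8},
  ],
  grip=5,
)

```text
$.targets[0]: bad value
```

Request:
jog_arm(
  targets=[
    {"dx": 0,"dy": 0,"dz": 5,"rx": 0,"ry": 0,"rz": 0},
    {"dx": 0,"dy": 0,"dz": 9,"rx": 0,"ry": 0,"rz": 0},
    {"dx": 1,"dy": -5,"dz": 9,"rx": 0,"ry": 0,"rz": -0.1},
  ],
  grip=5,
)

```text
t: 0.62
tcp_pos: [0.312, 0.5565, 0.3265]
orientation: [[-0.846, 0.533, 0.006], [0.533, 0.846, 0.008], [-0.001, 0.009, -1.0]]
ft_force: [0.5, -0.6, 0.9]
finger_gap: 0.585
gripper_force: 0.0
```

Request:
jog_arm(
  targets=[
    {"dx": 3,"dy": -5,"dz": 0,"rx": 0,"ry": 0,"rz": -0.18},
    {"dx": 6,"dy": -10,"dz": 0,"rx": 0,"ry": 0,"rz": -0.36},
    {"dx": 9,"dy": -14,"dz": 0,"rx": 0,"ry": 0,"rz": -0.54},
    {"dx": 12,"dy": -18,"dz": 0,"rx": 0,"ry": 0,"rz": -0.72},
    {"dx": 15,"dy": -22,"dz": 0,"rx": 0,"ry": 0,"rz": -0.9},
    {"dx": 18,"dy": -26,"dz": 0,"rx": 0,"ry": 0,"rz": -1.08},
    {"dx": 21,"dy": -29,"dz": -1,"rx": 0,"ry": 0,"rz": -1.26},
    {"dx": 24,"dy": -32,"dz": -3,"rx": 0,"ry": 0,"rz": -1.44},
    {"dx": 27,"dy": -34,"dz": -5,"rx": 0,"ry": 0,"rz": -1.62},
    {"dx": 30,"dy": -36,"dz": -7,"rx": 0,"ry": 0,"rz": -1.8},
    {"dx": 32,"dy": -37.5,"dz": -9,"rx": 0,"ry": 0,"rz": -1.98},
    {"dx": 33.6,"dy": -38.2,"dz": -11,"rx": 0,"ry": 0,"rz": -2.16},
    {"dx": 33.6,"dy": -38.2,"dz": -12,"rx": 0,"ry": 0,"rz": -2.31},
    {"dx": 33.6,"dy": -38.2,"dz": -12,"rx": 0,"ry": 0,"rz": -2.31},
    {"dx": 33.6,"dy": -38.2,"dz": -12,"rx": 0,"ry": 0,"rz": -2.31},
  ],
)

```text
t: 2.5
tcp_pos: [0.6475, 0.1722, 0.202]
orientation: [[0.963, 0.268, 0.001], [0.268, -0.963, 0.0], [0.001, 0.0, -1.0]]
ft_force: [-0.8, 0.2, 0.4]
finger_gap: 0.584
gripper_force: 0.0
```

```bash
python3 - <<'E'
from h import *
s=robot.get_state(); print(s["t"],np.round(s["joint_positions"],3),s["tcp_pos"])
f=grab("scene"); cv2.imwrite("pics/crop2.png",cv2.resize(f["pixels"][130:330,330:580,::-1],None,fx=2.5,fy=2.5))
E
```

```text
2.5 [0.109 0.298 1.617 0.    1.226 1.408] [0.64746682 0.17217969 0.20198161]
```

View pics/crop2.png

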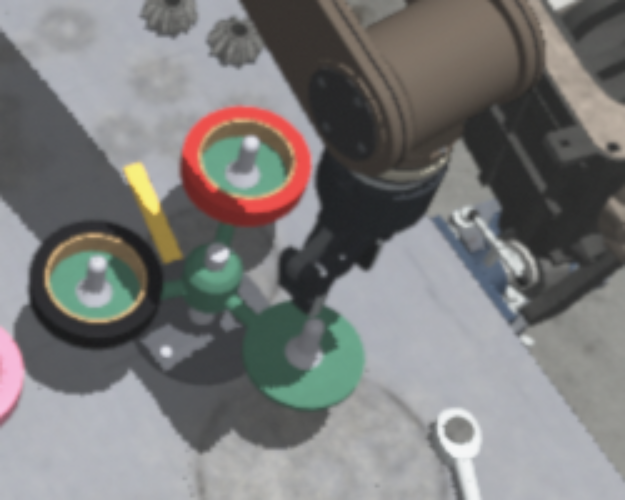

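The gripper at crop (320,270) is above the empty prong (310,330), and nothing lies between. Next I descend and pinch.

Request:
jog_arm(
  targets=[
    {"dx": 0,"dy": 0,"dz": -4,"rx": 0,"ry": 0,"rz": 0},
    {"dx": 0,"dy": 0,"dz": -7,"rx": 0,"ry": 0,"rz": 0},
    {"dx": 0,"dy": 0,"dz": -9.5,"rx": 0,"ry": 0,"rz": 0},
    {"dx": 0,"dy": 0,"dz": -9.5,"rx": 0,"ry": 0,"rz": 0},
    {"dx": 0,"dy": 0,"dz": -9.5,"rx": 0,"ry": 0,"rz": 0},
  ],
)

```text
t: 3.18
tcp_pos: [0.6483, 0.1723, 0.1082]
orientation: [[0.964, 0.266, 0.003], [0.266, -0.964, 0.0], [0.003, 0.0, -1.0]]
ft_force: [0.9, 0.4, 0.2]
finger_gap: 0.591
gripper_force: 0.0
```

Request:
jog_arm(
  targets=[
    {"dx": 0,"dy": 0,"dz": 0,"rx": 0,"ry": 0,"rz": 0},
    {"dx": 0,"dy": 0,"dz": 0,"rx": 0,"ry": 0,"rz": 0},
    {"dx": 0,"dy": 0,"dz": 0,"rx": 0,"ry": 0,"rz": 0},
    {"dx": 0,"dy": 0,"dz": 0,"rx": 0,"ry": 0,"rz": 0},
    {"dx": 0,"dy": 0,"dz": 0,"rx": 0,"ry": 0,"rz": 0},
  ],
  grip=0,
)

```text
t: 3.8
tcp_pos: [0.6482, 0.1724, 0.1083]
orientation: [[0.964, 0.266, 0.002], [0.266, -0.964, 0.001], [0.003, -0.0, -1.0]]
ft_force: [-0.8, 1.1, 5.1]
finger_gap: 0.154
gripper_force: 58.5
```

```bash
python3 - <<'E'
from h import *
c=np.array([.5512,.1457]); a0=np.deg2rad(15.6); T=np.deg2rad(155.9)
for N in(range(1,18),):
  for i in N:
    a=T*i/17; d=.0995*np.array([np.cos(a0+a)-np.cos(a0),np.sin(a0+a)-np.sin(a0)])*100
    print(i,d.round(2),round(a,3))
E
```

```text
1 [-0.55  1.49] 0.16
2 [-1.33  2.88] 0.32
3 [-2.32  4.12] 0.48
4 [-3.5  5.2] 0.64
5 [-4.83  6.06] 0.8
6 [-6.28  6.71] 0.96
7 [-7.82  7.12] 1.12
8 [-9.4   7.27] 1.28
9 [-10.99   7.17] 1.441
10 [-12.54   6.82] 1.601
11 [-14.02   6.23] 1.761
12 [-15.38   5.41] 1.921
13 [-16.6    4.38] 2.081
14 [-17.63   3.17] 2.241
15 [-18.46   1.82] 2.401
16 [-19.06   0.34] 2.561
17 [-19.42  -1.21] 2.721
```

Request:
jog_arm(
  targets=[
    {"dx": -0.55,"dy": 1.49,"dz": 0,"rx": 0,"ry": 0,"rz": 0.16},
    {"dx": -1.33,"dy": 2.88,"dz": 0,"rx": 0,"ry": 0,"rz": 0.32},
    {"dx": -2.32,"dy": 4.12,"dz": 0,"rx": 0,"ry": 0,"rz": 0.48},
    {"dx": -3.5,"dy": 5.2,"dz": 0,"rx": 0,"ry": 0,"rz": 0.64},
    {"dx": -4.83,"dy": 6.06,"dz": 0,"rx": 0,"ry": 0,"rz": 0.8},
    {"dx": -6.28,"dy": 6.71,"dz": 0,"rx": 0,"ry": 0,"rz": 0.96},
    {"dx": -7.82,"dy": 7.12,"dz": 0,"rx": 0,"ry": 0,"rz": 1.12},
    {"dx": -9.4,"dy": 7.27,"dz": 0,"rx": 0,"ry": 0,"rz": 1.28},
  ],
)

```text
t: 4.8
tcp_pos: [0.5546, 0.249, 0.1083]
orientation: [[0.018, 1.0, 0.006], [1.0, -0.018, 0.009], [0.009, 0.006, -1.0]]
ft_force: [2.7, 10.7, 2.8]
finger_gap: 0.152
gripper_force: 58.8
```

Request:
jog_arm(
  targets=[
    {"dx": -1.59,"dy": -0.1,"dz": 0,"rx": 0,"ry": 0,"rz": 0.16},
    {"dx": -3.14,"dy": -0.45,"dz": 0,"rx": 0,"ry": 0,"rz": 0.32},
    {"dx": -4.62,"dy": -1.04,"dz": 0,"rx": 0,"ry": 0,"rz": 0.48},
    {"dx": -5.98,"dy": -1.86,"dz": 0,"rx": 0,"ry": 0,"rz": 0.64},
    {"dx": -7.2,"dy": -2.89,"dz": 0,"rx": 0,"ry": 0,"rz": 0.8},
    {"dx": -8.23,"dy": -4.1,"dz": 0,"rx": 0,"ry": 0,"rz": 0.96},
    {"dx": -9.06,"dy": -5.45,"dz": 0,"rx": 0,"ry": 0,"rz": 1.12},
    {"dx": -9.66,"dy": -6.93,"dz": 0,"rx": 0,"ry": 0,"rz": 1.28},
    {"dx": -10.02,"dy": -8.48,"dz": 0,"rx": 0,"ry": 0,"rz": 1.44},
    {"dx": -10.02,"dy": -8.48,"dz": 0,"rx": 0,"ry": 0,"rz": 1.44},
    {"dx": -10.02,"dy": -8.48,"dz": 0,"rx": 0,"ry": 0,"rz": 1.44},
  ],
)

```text
t: 6.18
tcp_pos: [0.4495, 0.1612, 0.1082]
orientation: [[-0.989, 0.15, -0.011], [0.15, 0.989, 0.002], [0.011, 0.0, -1.0]]
ft_force: [-16.8, 5.0, 19.2]
finger_gap: 0.15
gripper_force: 60.6
```

```bash
cat >> h.py <<'E'
def tree():
    out={}
    for n in("top","scene"):
        f=grab(n);W=f["W"];h,s,v=[f["hsv"][...,i].astype(int) for i in range(3)];z=W[...,2]
        m=(h>60)&(h<90)&(s>80)&(z>.082)&(z<.095)&(np.hypot(W[...,0]-.55,W[...,1]-.1457)<.16)
        k,l,st,ce=cv2.connectedComponentsWithStats(m.astype(np.uint8))
        for i in range(1,k):
            if st[i,4]>60: p=W[l==i]; print(n,"seat",st[i,4],cv2.minEnclosingCircle(p[:,:2].astype(np.float32)))
        m=(z>.12)&(z<.148)&(s<70)&(np.hypot(W[...,0]-.55,W[...,1]-.1457)<.13);k,l,st,ce=cv2.connectedComponentsWithStats(m.astype(np.uint8))
        for i in range(1,k):
            if st[i,4]>15: print(n,"hi",st[i,4],W[l==i].mean(0).round(4))
E
python3 - <<'E'
from h import *
s=robot.get_state(); print(np.round(s["joint_positions"],3))
tree()
E
```

```text
[ 0.13  -0.004  2.144  0.004  1.012 -1.292]
top seat 690 ((0.6126787662506104, 0.2287980169057846), 0.03581484407186508)
top seat 739 ((0.5908916592597961, 0.05583855137228966), 0.035726092755794525)
top seat 69 ((0.4781184792518616, 0.1306559294462204), 0.01336661446839571)
top hi 62 [0.6086 0.2237 0.1342]
top hi 60 [0.5857 0.0532 0.1357]
top hi 24 [0.5477 0.1447 0.1221]
scene seat 793 ((0.4552845358848572, 0.16054759919643402), 0.04772177338600159)
scene seat 386 ((0.6072320342063904, 0.23486149311065674), 0.0345262810587883)
scene seat 64 ((0.5629737377166748, 0.14218305051326752), 0.020768219605088234)
scene seat 470 ((0.5828043222427368, 0.06112170219421387), 0.03514876961708069)
scene hi 163 [0.458  0.1587 0.1336]
scene hi 69 [0.615  0.2238 0.1326]
scene hi 68 [0.592  0.0531 0.1331]
```

Request:
jog_arm(
  targets=[
    {"dx": 0,"dy": 0,"dz": 0,"rx": 0,"ry": 0,"rz": 0},
    {"dx": 0,"dy": 0,"dz": 0,"rx": 0,"ry": 0,"rz": 0},
    {"dx": 0,"dy": 0,"dz": 0,"rx": 0,"ry": 0,"rz": 0},
    {"dx": 0,"dy": 0,"dz": 3,"rx": 0,"ry": 0,"rz": 0},
    {"dx": 0,"dy": 0,"dz": 9,"rx": 0,"ry": 0,"rz": 0},
    {"dx": 2,"dy": -5,"dz": 13,"rx": 0,"ry": 0,"rz": 0},
    {"dx": 4,"dy": -11,"dz": 13,"rx": 0,"ry": 0,"rz": 0},
    {"dx": 6,"dy": -17,"dz": 13,"rx": 0,"ry": 0,"rz": 0},
    {"dx": 8,"dy": -23,"dz": 13,"rx": 0,"ry": 0,"rz": 0},
    {"dx": 9,"dy": -29,"dz": 13,"rx": 0,"ry": 0,"rz": 0},
    {"dx": 9,"dy": -29,"dz": 13,"rx": 0,"ry": 0,"rz": 0},
  ],
  grip=5,
)

```text
t: 7.65
tcp_pos: [0.5433, -0.1342, 0.2357]
orientation: [[-0.987, 0.158, -0.001], [0.158, 0.987, -0.0], [0.001, -0.001, -1.0]]
ft_force: [0.4, 0.1, 1.0]
finger_gap: 0.583
gripper_force: 0.0
```

```bash
python3 - <<'E'
from h import *
tree()
f=grab("top");W=f["W"];h,s,v=[f["hsv"][...,i].astype(int) for i in range(3)];z=W[...,2]
m=(h>20)&(h<32)&(s>140)&(v>60)&(z<.02)&(W[...,1]>.1); p=W[m];print(m.sum(),cv2.minAreaRect((p[:,:2]*1000).astype(np.float32)))
s=robot.get_state();print(s["tcp_pos"],np.round(s["joint_positions"],3))
cv2.imwrite("pics/top3.png",cv2.resize(f["pixels"][100:330,130:460,::-1],None,fx=2.3,fy=2.3))
E
```

```text
top seat 697 ((0.6120657324790955, 0.22811220586299896), 0.03564837574958801)
top seat 733 ((0.5893967151641846, 0.05552220717072487), 0.035758063197135925)
top seat 1647 ((0.45021694898605347, 0.15975269675254822), 0.047603245824575424)
top hi 65 [0.6085 0.2235 0.1346]
top hi 58 [0.5855 0.0533 0.1356]
top hi 27 [0.5485 0.1442 0.1214]
top hi 61 [0.4493 0.1579 0.1356]
scene seat 1039 ((0.4555928111076355, 0.16181138157844543), 0.04908117651939392)
scene seat 385 ((0.6077089905738831, 0.2343689203262329), 0.0345902144908905)
scene seat 70 ((0.559027910232544, 0.14220651984214783), 0.022158879786729813)
scene seat 470 ((0.5841125845909119, 0.06019175797700882), 0.03518613800406456)
scene hi 59 [0.4559 0.1585 0.1324]
scene hi 67 [0.6152 0.2237 0.1331]
scene hi 70 [0.5922 0.053  0.1326]
91 ((393.5172424316406, 168.6751708984375), (17.601051330566406, 22.484790802001953), 88.6007308959961)
[ 0.54280781 -0.12981897  0.23573766] [-0.417  0.026  1.862  0.     1.255 -1.834]
```

View pics/top3.png

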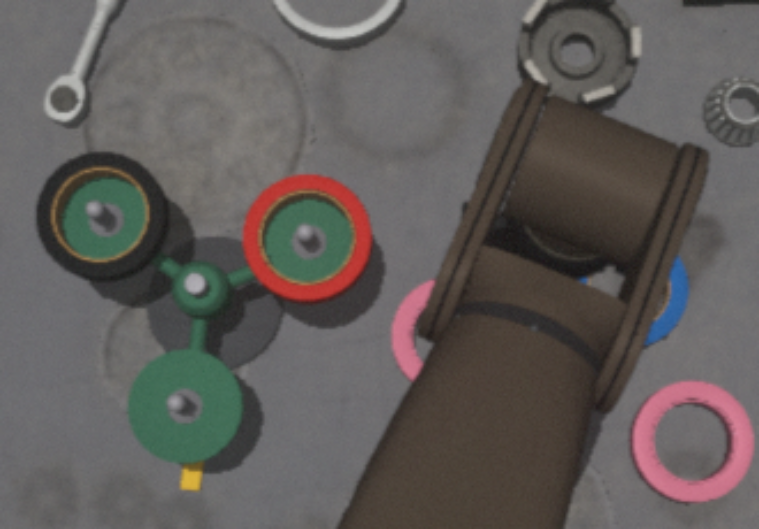

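The crop shows the empty branch at (183,402) lined up over the yellow bar, whose end is at (191,477); it measures about 172.3° against 171.4°. The gripper is near the blue roll (655,290), so I go above its +y wall.

Request:
jog_arm(
  targets=[
    {"dx": 1.85,"dy": -5.15,"dz": -4,"rx": 0,"ry": 0,"rz": 0},
    {"dx": 1.85,"dy": -5.15,"dz": -9,"rx": 0,"ry": 0,"rz": 0},
    {"dx": 1.85,"dy": -5.15,"dz": -14,"rx": 0,"ry": 0,"rz": 0},
    {"dx": 1.85,"dy": -5.15,"dz": -18,"rx": 0,"ry": 0,"rz": 0},
    {"dx": 1.85,"dy": -5.15,"dz": -20,"rx": 0,"ry": 0,"rz": 0},
    {"dx": 1.85,"dy": -5.15,"dz": -20,"rx": 0,"ry": 0,"rz": 0},
    {"dx": 1.85,"dy": -5.15,"dz": -20,"rx": 0,"ry": 0,"rz": 0},
    {"dx": 1.85,"dy": -5.15,"dz": -20,"rx": 0,"ry": 0,"rz": 0},
  ],
  grip=3.4,
)

```text
t: 8.8
tcp_pos: [0.5631, -0.1822, 0.0386]
orientation: [[-0.988, 0.152, 0.004], [0.152, 0.988, -0.002], [-0.004, -0.001, -1.0]]
ft_force: [0.1, -0.2, 0.1]
finger_gap: 0.399
gripper_force: 0.0
```

```bash
python3 - <<'E'
from h import *
f=grab("scene");s=robot.get_state();print(s["tcp_pos"],s["finger_gap"])
cv2.imwrite("pics/s4.png",cv2.resize(f["pixels"][240:400,150:350,::-1],None,fx=3,fy=3))
E
```

```text
[ 0.56285266 -0.18215005  0.03829487] 0.3968003157386453
```

View pics/s4.png

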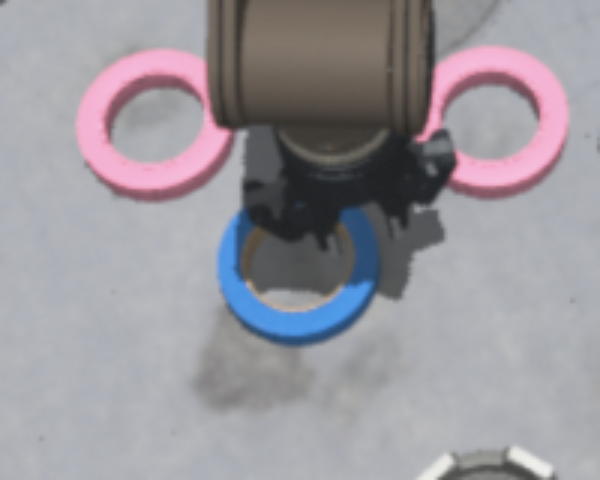

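In the crop, the blue roll is at (298,275) with finger tips at (325,240), over the bore, and (400,215), outside it. They straddle the +y wall, so I descend.

Request:
jog_arm(
  targets=[
    {"dx": 0,"dy": 0,"dz": -2,"rx": 0,"ry": 0,"rz": 0},
    {"dx": 0,"dy": 0,"dz": -3.3,"rx": 0,"ry": 0,"rz": 0},
    {"dx": 0,"dy": 0,"dz": -3.3,"rx": 0,"ry": 0,"rz": 0},
    {"dx": 0,"dy": 0,"dz": -3.3,"rx": 0,"ry": 0,"rz": 0},
  ],
)

```text
t: 9.35
tcp_pos: [0.5615, -0.1816, 0.0029]
orientation: [[-0.988, 0.152, -0.001], [0.152, 0.988, 0.0], [0.001, 0.0, -1.0]]
ft_force: [0.8, 0.6, 0.6]
finger_gap: 0.399
gripper_force: 0.0
```

Request:
jog_arm(
  targets=[
    {"dx": 0,"dy": 0,"dz": 0,"rx": 0,"ry": 0,"rz": 0},
    {"dx": 0,"dy": 0,"dz": 0,"rx": 0,"ry": 0,"rz": 0},
    {"dx": 0,"dy": 0,"dz": 0,"rx": 0,"ry": 0,"rz": 0},
    {"dx": 0,"dy": 0,"dz": 0,"rx": 0,"ry": 0,"rz": 0},
    {"dx": 0,"dy": 0,"dz": 0,"rx": 0,"ry": 0,"rz": 0},
  ],
  grip=0,
)

```text
t: 9.98
tcp_pos: [0.5619, -0.1818, 0.004]
orientation: [[-0.988, 0.152, 0.001], [0.152, 0.988, -0.0], [-0.001, -0.0, -1.0]]
ft_force: [-1.9, -0.7, 5.6]
finger_gap: 0.209
gripper_force: 62.4
```

Request:
jog_arm(
  targets=[
    {"dx": 0,"dy": 0,"dz": 2,"rx": 0,"ry": 0,"rz": 0},
    {"dx": 0,"dy": 0,"dz": 5,"rx": 0,"ry": 0,"rz": 0},
    {"dx": 0,"dy": 0,"dz": 9,"rx": 0,"ry": 0,"rz": 0},
    {"dx": 0,"dy": 0,"dz": 13,"rx": 0,"ry": 0,"rz": 0},
    {"dx": 0,"dy": 0,"dz": 17,"rx": 0,"ry": 0,"rz": 0},
    {"dx": 0,"dy": 2,"dz": 20,"rx": 0,"ry": 0,"rz": 0},
    {"dx": -1.5,"dy": 6,"dz": 21,"rx": 0,"ry": 0,"rz": 0},
    {"dx": -3,"dy": 10,"dz": 21,"rx": 0,"ry": 0,"rz": 0},
    {"dx": -4.5,"dy": 15,"dz": 21,"rx": 0,"ry": 0,"rz": 0},
    {"dx": -6,"dy": 20,"dz": 21,"rx": 0,"ry": 0,"rz": 0},
    {"dx": -7.5,"dy": 25,"dz": 21,"rx": 0,"ry": 0,"rz": 0},
    {"dx": -9,"dy": 30,"dz": 21,"rx": 0,"ry": 0,"rz": 0},
    {"dx": -10,"dy": 34,"dz": 21,"rx": 0,"ry": 0,"rz": 0},
    {"dx": -10.2,"dy": 37,"dz": 21,"rx": 0,"ry": 0,"rz": 0},
    {"dx": -10.2,"dy": 38.7,"dz": 21,"rx": 0,"ry": 0,"rz": 0},
    {"dx": -10.2,"dy": 38.7,"dz": 21,"rx": 0,"ry": 0,"rz": 0},
    {"dx": -10.2,"dy": 38.7,"dz": 21,"rx": 0,"ry": 0,"rz": 0},
    {"dx": -10.2,"dy": 38.7,"dz": 21,"rx": 0,"ry": 0,"rz": 0},
  ],
)

```text
t: 12.22
tcp_pos: [0.4599, 0.2045, 0.2133]
orientation: [[-0.988, 0.154, -0.0], [0.154, 0.988, -0.0], [0.0, -0.0, -1.0]]
ft_force: [0.2, 0.7, -1.2]
finger_gap: 0.211
gripper_force: 62.3
```

```bash
python3 - <<'E'
from h import *
s=robot.get_state();print(s["tcp_pos"],s["finger_gap"],s["gripper_force"])
for n in("top","scene"):
    f=grab(n);W=f["W"];h,sa,v=[f["hsv"][...,i].astype(int) for i in range(3)];z=W[...,2]
    m=(h>95)&(h<125)&(sa>120)&(z>.15)&(z<.3)&(W[...,1]<.3); p=W[m]
    print(n,m.sum(),cv2.minEnclosingCircle(p[:,:2].astype(np.float32)),np.percentile(p[:,2],[2,50,98]))
    q=p[np.abs(p[:,2]-np.percentile(p[:,2],90))<.006]; A=np.c_[q[:,:2],np.ones(len(q))]; print("plane",np.linalg.lstsq(A,q[:,2],rcond=None)[0])
save(f,"s5.png")
E
```

```text
[0.45985194 0.20446289 0.21326009] 0.21089548253655466 62.26088288029132
top 1155 ((0.3516656756401062, -0.11617013812065125), 0.33892637491226196) [0.22140337 0.232341   0.23598164]
plane [0.00295312 0.0054091  0.23045141]
scene 1120 ((0.457620233297348, 0.15972790122032166), 0.05627173185348511) [0.21242982 0.23133817 0.23542404]
plane [-0.00080743  0.01007116  0.23091693]
```

View pics/s5.png

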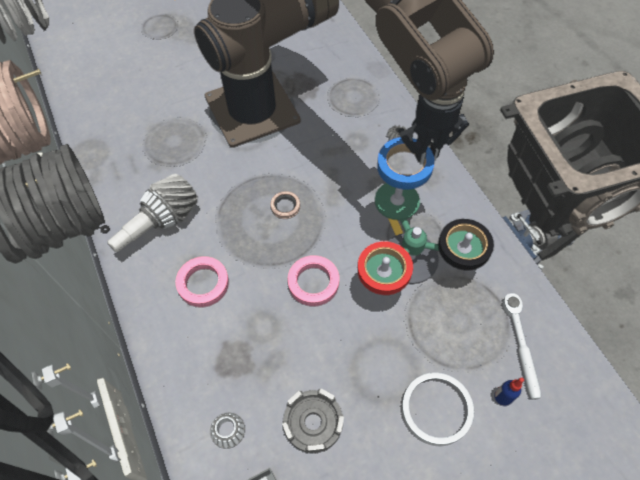

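The scene view shows the blue roll, held level at (405,162), directly above the empty seat (398,200). Its centre is within 2 mm of the prong, so I lower it.

Request:
jog_arm(
  targets=[
    {"dx": -0.1,"dy": 0,"dz": -3,"rx": 0,"ry": 0,"rz": 0},
    {"dx": -0.1,"dy": 0,"dz": -6,"rx": 0,"ry": 0,"rz": 0},
    {"dx": -0.1,"dy": 0,"dz": -8,"rx": 0,"ry": 0,"rz": 0},
    {"dx": -0.1,"dy": 0,"dz": -10,"rx": 0,"ry": 0,"rz": 0},
    {"dx": -0.1,"dy": 0,"dz": -11.2,"rx": 0,"ry": 0,"rz": 0},
    {"dx": -0.1,"dy": 0,"dz": -11.5,"rx": 0,"ry": 0,"rz": 0},
    {"dx": -0.1,"dy": 0,"dz": -11.5,"rx": 0,"ry": 0,"rz": 0},
    {"dx": -0.1,"dy": 0,"dz": -11.5,"rx": 0,"ry": 0,"rz": 0},
  ],
)

```text
t: 13.32
tcp_pos: [0.4593, 0.2055, 0.0993]
orientation: [[-0.988, 0.152, 0.002], [0.152, 0.988, 0.0], [-0.002, 0.001, -1.0]]
ft_force: [-0.1, 0.1, -1.0]
finger_gap: 0.207
gripper_force: 62.3
```

Request:
jog_arm(
  targets=[
    {"dx": 0,"dy": 0,"dz": -0.2,"rx": 0,"ry": 0,"rz": 0},
    {"dx": 0,"dy": 0,"dz": -0.4,"rx": 0,"ry": 0,"rz": 0},
    {"dx": 0,"dy": 0,"dz": -0.4,"rx": 0,"ry": 0,"rz": 0},
  ],
)

```text
t: 13.7
tcp_pos: [0.4585, 0.2054, 0.0942]
orientation: [[-0.988, 0.152, -0.0], [0.152, 0.988, -0.0], [0.0, -0.0, -1.0]]
ft_force: [-0.1, -0.5, -1.4]
finger_gap: 0.216
gripper_force: 62.6
```

Request:
jog_arm(
  targets=[
    {"dx": 0,"dy": 0,"dz": 0,"rx": 0,"ry": 0,"rz": 0},
    {"dx": 0,"dy": 0,"dz": 0,"rx": 0,"ry": 0,"rz": 0},
    {"dx": 0,"dy": 0,"dz": 0,"rx": 0,"ry": 0,"rz": 0},
    {"dx": 0,"dy": 0,"dz": 0,"rx": 0,"ry": 0,"rz": 0},
  ],
  grip=2.7,
)

```text
t: 14.2
tcp_pos: [0.4587, 0.2054, 0.0945]
orientation: [[-0.988, 0.152, 0.0], [0.152, 0.988, 0.0], [-0.0, 0.0, -1.0]]
ft_force: [-0.4, 0.8, -0.7]
finger_gap: 0.315
gripper_force: 0.0
```

Request:
jog_arm(
  targets=[
    {"dx": 0,"dy": 0,"dz": 1,"rx": 0,"ry": 0,"rz": 0},
    {"dx": 0,"dy": 0,"dz": 3,"rx": 0,"ry": 0,"rz": 0},
    {"dx": 0,"dy": 0,"dz": 6,"rx": 0,"ry": 0,"rz": 0},
    {"dx": 0,"dy": 0,"dz": 10,"rx": 0,"ry": 0,"rz": 0},
    {"dx": 1,"dy": -5,"dz": 14,"rx": 0,"ry": 0,"rz": 0},
    {"dx": 3,"dy": -11,"dz": 16,"rx": 0,"ry": 0,"rz": 0},
    {"dx": 5,"dy": -17,"dz": 16,"rx": 0,"ry": 0,"rz": 0},
    {"dx": 7,"dy": -23,"dz": 16,"rx": 0,"ry": 0,"rz": 0},
    {"dx": 8,"dy": -29,"dz": 16,"rx": 0,"ry": 0,"rz": 0},
    {"dx": 9,"dy": -34,"dz": 16,"rx": 0,"ry": 0,"rz": 0},
    {"dx": 9,"dy": -34,"dz": 16,"rx": 0,"ry": 0,"rz": 0},
  ],
)

```text
t: 15.58
tcp_pos: [0.5489, -0.1382, 0.2549]
orientation: [[-0.988, 0.157, 0.001], [0.157, 0.988, -0.001], [-0.001, -0.001, -1.0]]
ft_force: [0.7, 0.9, -0.8]
finger_gap: 0.316
gripper_force: 0.0
```

```bash
python3 - <<'E'
from h import *
tree()
for n in("top","scene"):
    f=grab(n);W=f["W"];h,sa,v=[f["hsv"][...,i].astype(int) for i in range(3)];z=W[...,2]
    m=(h>95)&(h<125)&(sa>120)&(z>.108)&(z<.15)&(W[...,1]<.3); p=W[m]
    print(n,m.sum(),cv2.minEnclosingCircle(p[:,:2].astype(np.float32)),np.percentile(p[:,2],[2,50,98]))
    A=np.c_[p[:,:2],np.ones(len(p))]; print("plane",np.linalg.lstsq(A,p[:,2],rcond=None)[0])
    if n=="top": cv2.imwrite("pics/t6.png",cv2.resize(f["pixels"][140:330,120:340,::-1],None,fx=3,fy=3))
E
```

```text
top seat 694 ((0.612636923789978, 0.22858762741088867), 0.03574036806821823)
top seat 733 ((0.5905780792236328, 0.05556263029575348), 0.03573174402117729)
top seat 699 ((0.4535234272480011, 0.16295629739761353), 0.034041084349155426)
top hi 64 [0.6085 0.2237 0.1342]
top hi 59 [0.5853 0.0531 0.1355]
top hi 62 [0.4495 0.158  0.1353]
scene seat 99 ((0.44247186183929443, 0.15908709168434143), 0.022835569456219673)
scene seat 141 ((0.45562297105789185, 0.17467916011810303), 0.024998091161251068)
scene seat 382 ((0.6072933077812195, 0.2345913201570511), 0.03467800095677376)
scene seat 75 ((0.5582994222640991, 0.14329658448696136), 0.021794229745864868)
scene seat 470 ((0.5827517509460449, 0.061370089650154114), 0.03531288728117943)
scene hi 59 [0.4559 0.1583 0.1322]
scene hi 19 [0.5525 0.1458 0.121 ]
scene hi 70 [0.6152 0.2239 0.1325]
scene hi 66 [0.5923 0.0533 0.1336]
top 1238 ((0.45287463068962097, 0.16051319241523743), 0.054557301104068756) [0.10929122 0.11382684 0.11787455]
plane [-0.00410271  0.00118246  0.11542447]
scene 877 ((0.45611733198165894, 0.16227169334888458), 0.05642487481236458) [0.10884481 0.11297417 0.11725004]
plane [-0.00438007  0.00102891  0.11483824]
```

View pics/t6.png

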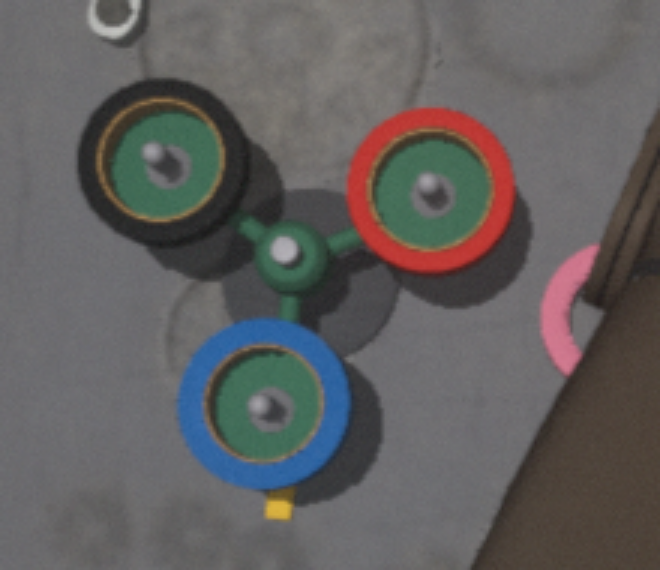

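The crop shows the blue roll at (265,403) flat on its seat, with its top at 114 mm and the prong through its bore. The pointer comes out below it at (279,505), and the robot is clear.

```bash
python3 -c "
from station import robot
print(robot.close_job())"
```

```text
the job is handed in; nothing more can be done
None
```

I turned the tree until its empty branch stood over the yellow pointer (within about 1° by camera), laid the blue roll flat over its prong, let go, and handed the job in at about 16 s.

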